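# Rake heaped mosaic pieces level in a setting tray

## Task

Take the rake from its stand and, with its tines pressed lightly onto the cork bed of the tray, rake the heaped mosaic pieces out towards the empty end, so that all of them lie flat in a single layer with at least two in each third of the bed (blue lines mark the thirds). Never press so hard that the foam under the bed is crushed, do not touch the pieces with the fingers, and leave the cup, jar and bottle alone. Finish with the rake hung upright in its stand again, let go.

Things in the scene. Friction and masses are not known exactly. Their poses are not given: they have to be found in the camera images.
- tray: Fixed shallow light-wood tray, 280 mm long (its y) x 136 mm wide (its x); walls 8 mm thick, tops 44 mm above the table. Origin: centre of its underside, on the table. Inside lies a level cork-faced bed board, 264 (y) x 120 mm (x), on foam; two blue lines across it at y = -44 and +44 mm divide it into three equal thirds along y.
- heap_end (a point): Point over the tray's heap end (its +y end): x = 0, y = 83 mm, at wall-top height. Below it a free gap, 20 mm or more wide, crosses the bed. Behind it, along the end wall (y about 112 mm), lies one row of three pieces; in front (y about 54 mm) a second row of three with three more on top. Pieces stand about 36 mm apart along x. The rest of the bed is empty.
- bed (a joint): How far the bed board has sunk into its foam, in m: 0 at rest. Gives from about 2 N of downward push, then about 6 N per mm: 0.5 to 1.2 mm (5 to 9 N) is a light press; 2 mm (14 N) crushes the foam. The bed's surface at rest is 14 to 21 mm above the table, different every time and not measured: find it by feel.
- rake_grip (a point): Centre of the rake's upright wooden handle, a block 30 mm (x) x 22 mm (y) x 68 mm tall, to be gripped across its 22 mm (y) from above. Rigid rake, 0.2 kg, its z axis up along the handle. 58 to 70 mm below this point is an aluminium crossbar, 130 mm (x) x 18 mm (y), wider than the bed; the tines hang under it.
- rake: The same rake; origin: middle of the crossbar's underside. Under it a steel head with a row of six flat-ended tines, 100 mm long (x), 8 mm thick (y), gaps of 12 mm (too narrow for pieces). The head is clamped so that the tine feet are 40 to 50 mm below this origin: set differently each time and not measured. It rakes along its y, either way.
- stand_top (a point): Centre of the top face of the fixed dark wooden rake stand (150 x 50 mm, 60 mm tall), which has a slot 110 mm long (x) and 14 mm wide (y), 56 mm deep, open above. The rake hangs upright in it: tines in the slot, not reaching its floor, crossbar's underside resting on this top face, x along the slot.
- pen_cup: Glass cup 72 mm wide, 85 mm tall, with pens in it: bystander. Origin: centre of underside.
- glue_jar: Closed jar 60 mm wide, 85 mm tall: bystander. Origin: centre of underside.
- varnish: Small amber bottle 44 mm wide, 100 mm tall: bystander. Origin: centre of underside.
- chunk0_mid (a point): A chunky mosaic piece, glazed or painted blue ceramic, roughly square, 25 to 27 mm across and 12 to 15 mm thick (exact thickness not given), about 20 g. The point is its centre; its z axis is normal to its broad faces. At the start in one of the two rows on the bed.
- chunk1_mid (a point): A chunky mosaic piece, glazed or painted terracotta ceramic, roughly square, 25 to 27 mm across and 12 to 15 mm thick (exact thickness not given), about 20 g. The point is its centre; its z axis is normal to its broad faces. At the start in one of the two rows on the bed.
- chunk2_mid (a point): A chunky mosaic piece, glazed or painted yellow ceramic, roughly square, 25 to 27 mm across and 12 to 15 mm thick (exact thickness not given), about 20 g. The point is its centre; its z axis is normal to its broad faces. At the start in one of the two rows on the bed.
- chunk3_mid (a point): A chunky mosaic piece, glazed or painted blue ceramic, roughly square, 25 to 27 mm across and 12 to 15 mm thick (exact thickness not given), about 20 g. The point is its centre; its z axis is normal to its broad faces. At the start in one of the two rows on the bed.
- chunk4_mid (a point): A chunky mosaic piece, glazed or painted green ceramic, roughly square, 25 to 27 mm across and 12 to 15 mm thick (exact thickness not given), about 20 g. The point is its centre; its z axis is normal to its broad faces. At the start in one of the two rows on the bed.
- chunk5_mid (a point): A chunky mosaic piece, glazed or painted terracotta ceramic, roughly square, 25 to 27 mm across and 12 to 15 mm thick (exact thickness not given), about 20 g. The point is its centre; its z axis is normal to its broad faces. At the start in one of the two rows on the bed.
- chunk6_mid (a point): A chunky mosaic piece, glazed or painted orange ceramic, roughly square, 25 to 27 mm across and 12 to 15 mm thick (exact thickness not given), about 20 g. The point is its centre; its z axis is normal to its broad faces. At the start on top of the second row.
- chunk7_mid (a point): A chunky mosaic piece, glazed or painted red ceramic, roughly square, 25 to 27 mm across and 12 to 15 mm thick (exact thickness not given), about 20 g. The point is its centre; its z axis is normal to its broad faces. At the start on top of the second row.
- chunk8_mid (a point): A chunky mosaic piece, glazed or painted green ceramic, roughly square, 25 to 27 mm across and 12 to 15 mm thick (exact thickness not given), about 20 g. The point is its centre; its z axis is normal to its broad faces. At the start on top of the second row.

How it is judged:
By the outcome, as a careful person would: the job done as asked, in the order asked, and still so for the second after the job is handed in, with the robot touching nothing.
It also fails if it takes over 64 s, if anything falls off the work surface, if the arm or the gripper's body presses on something with over 40 N, if the wrist force passes 120 N, or if a joint passes its speed limit or range.

## Robot

A 6-joint arm with a two-finger parallel gripper is mounted at the origin on the work surface. World frame = base frame: x ahead of the robot, y to its left, z up, the work surface at z = 0. Lengths are in m, angles in degrees, forces in N, time in s.
With the tool pointing down it reaches from about 0.325 to 0.85 m from the base axis. Payload 15.5 kg.
Tool frame: the origin (TCP) lies midway between the tips of the shut fingers; the grasp point (between the pads) lies 19 mm behind it; z points along the fingers, y is the line along which they close (so a half turn about z gives the same grasp; the last joint's range is limited). The gripper opens to 91 mm and grips with 3 to 60 N. Pads are 32 mm wide; open, the fingers measure 118 mm over their backs; the gripper's body (76 mm by 178 mm) begins 60 mm behind the grasp point.
Start: joints at [62.366, 28.281, 77.091, -0, 74.628, -5.472], TCP at [0.236, 0.579, 0.214] pointing down, gripper open.
Joint ranges: [-166.48, 166.48], [-47.26, 123.95], [12.59, 153.08], [-70.14, 250.14], [6.76, 159.57], [-176.63, 176.63]. Speed limits (degrees/s): [108.29, 108.29, 147.25, 172.46, 172.46, 172.46].

## Interface

Orientations are given as a 3x3 rotation matrix whose columns are the frame's x, y, z axes.
In Python, from bench import ctrl gives the robot as it stands. The module is installed in compiled form; this text tells all that it offers. Calls block until the motion is done:
- ctrl.goto(position, orientation): joint-space move of the TCP to a pose.
- ctrl.move_l(position, vel=0.15, ori=None, contact_N=None): straight line of the TCP; ori=None keeps the orientation; vel is the mean speed in m/s. With contact_N (N) it stops when the force on the tool has changed by that much, and returns True; else False.
- ctrl.movej(angles): joint-space move.
- ctrl.command_gripper(opening): opening from 0.0 (shut) to 1.0 (fully open); the grip force is fixed at half the most; returns when the fingers have stopped.
- ctrl.sleep(seconds).
- ctrl.ik(position, orientation): joint angles nearest the present ones, or None.
- ctrl.read_camera(name): name is "scene" or "top" or "wrist"; returns the picture (384x512x3 uint8, blue, green, red); there is no depth.
- ctrl.camera_params(name): a dict with "fx", "fy", "cx", "cy" (pixels), "pose" (4x4, takes a point from camera to world coordinates); the wrist camera has in their place "T_tool_cam" (4x4, takes a point from camera to tool coordinates, whose origin is the TCP and whose axes are the flange's). Camera axes: x right, y up, looking along -z (the intrinsics and any distortion apply to the point x, -y, -z); pixel columns grow to the right and rows downward; lengths in m; the calibration is good to about 2 mm. A picture is of the moment at which its call begins: read the wrist's pose just before it. camera_params takes no time and is no camera call.
A pose or a line that the arm cannot do raises ctrl.MotionError and nothing moves.
- ctrl.sign_off(): hands the job in; it is judged then, once.
Readings, each from a call of its own:
- ctrl.current_t(): time.
- ctrl.current_q(): joint angles.
- ctrl.current_dq(): joint speeds.
- ctrl.current_effort(): joint torques, N m.
- ctrl.current_tool_pos(): TCP position.
- ctrl.current_eef_rot(): TCP orientation.
- ctrl.current_contact_force(): force on the tool from outside, world axes, zero at the start.
- ctrl.current_wrist_torque(): the same for the moment, N m.
- ctrl.current_grip_width(): opening from 0.0 (shut) to 1.0 (fully open).
- ctrl.current_grasp_force(): force on a finger pad.
Only numpy, scipy, OpenCV 4.12 (cv2) and the standard library are available. Lean on these libraries where they do the work, as an engineer would, in place of code of your own. Each camera call takes 0.05 s, during which the arm holds its last target. There are 200 camera calls.

## Working session

There is one attempt and no reset: what is moved stays moved. The work goes in short steps, each a Python script; the robot and the scene stay as the last script left them, time stands still between calls to the robot, and variables do not carry over. Pictures are saved under pics/ and viewed, at most 10 in all, crops included, and the job is handed in when it is done.

```bash
mkdir -p pics; python3 - <<'E'
from bench import ctrl
import cv2,numpy as np
np.set_printoptions(precision=4,suppress=True)
for n in("top","scene"):
    cv2.imwrite(f"pics/{n}0.png",ctrl.read_camera(n)); print(n,ctrl.camera_params(n))
print(ctrl.camera_params("wrist")); print(ctrl.current_eef_rot(),ctrl.current_t())
E
```

```text
top {'fx': 374.30335328985956, 'fy': 374.30335328985956, 'cx': 251.5758216051667, 'cy': 194.3236590776166, 'pose': array([[ 0.1471,  0.9663, -0.2112,  0.4182],
       [-0.9891,  0.1441, -0.03  , -0.0367],
       [ 0.0015,  0.2134,  0.977 ,  0.7716],
       [ 0.    ,  0.    ,  0.    ,  1.    ]])}
scene {'fx': 469.80617796152404, 'fy': 469.80617796152404, 'cx': 256.7871906594407, 'cy': 192.11850718114542, 'pose': array([[-0.782 , -0.4147,  0.4653,  0.9864],
       [ 0.6229, -0.545 ,  0.5613,  0.4982],
       [ 0.0208,  0.7288,  0.6845,  0.7561],
       [ 0.    ,  0.    ,  0.    ,  1.    ]])}
{'fx': 336.47620526098723, 'fy': 336.47620526098723, 'cx': 258.22322783002386, 'cy': 195.3487677537935, 'T_tool_cam': array([[-0.0003,  0.9563,  0.2925,  0.0823],
       [ 1.    ,  0.0003,  0.0001, -0.0004],
       [ 0.0001,  0.2925, -0.9563, -0.1702],
       [ 0.    ,  0.    ,  0.    ,  1.    ]])}
[[-0.9261  0.3772 -0.0005]
 [ 0.3772  0.9261 -0.0009]
 [ 0.0001 -0.001  -1.    ]] 0.1
```

View pics/top0.png

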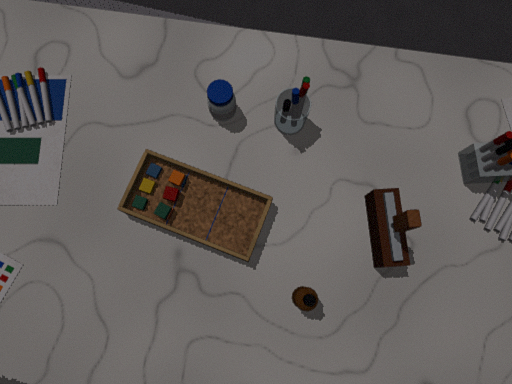

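View pics/scene0.png

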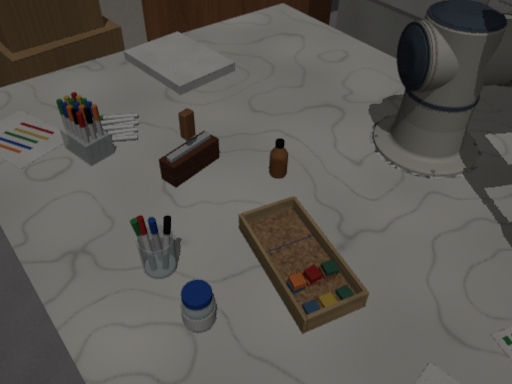

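The top view shows the tray with corners near (148,152), (271,199), (249,258) and (120,208), with the heap at the left (+y) end. The stand spans about (366,190) to (410,267), and the handle top is near (413,219). The bottle is at (305,298), the jar at (221,95) and the cup at (292,112). The scene view agrees.

```bash
cat > h.py <<'E'
from bench import ctrl
import numpy as np, cv2
np.set_printoptions(precision=4,suppress=True)
def ray(cam,px,z,T=None):
    p=ctrl.camera_params(cam); T=p["pose"] if T is None else T
    out=[]
    for u,v in np.atleast_2d(px):
        d=T[:3,:3]@np.array([(u-p["cx"])/p["fx"],-(v-p["cy"])/p["fy"],-1]); o=T[:3,3]
        out.append((o+d*(z-o[2])/d[2])[:2])
    return np.array(out)
def wristT():
    T=np.eye(4); T[:3,:3]=ctrl.current_eef_rot(); T[:3,3]=ctrl.current_tool_pos()
    return T@ctrl.camera_params("wrist")["T_tool_cam"]
def R(yaw): # tool down, tool y axis at angle yaw (deg) in world
    a=np.radians(yaw); y=np.array([np.cos(a),np.sin(a),0]); z=np.array([0,0,-1.]); return np.c_[np.cross(y,z),y,z]
E
python3 - <<'E'
from h import *
c=ray("top",[(148,152),(271,199),(249,258),(120,208)],.044); print(c,c.mean(0),np.linalg.norm(np.diff(c,axis=0),axis=1))
d=c[0]+c[3]-c[1]-c[2]; print("tray y dir",np.degrees(np.arctan2(d[1],d[0])))
print("handle",ray("top",[(413,219)],.164)); b=ray("top",[(387,193),(404,262)],.072);print("bar",b)
print("others",ray("top",[(305,298)],.1),ray("top",[(221,90),(292,100)],.085))
E
```

```text
[[ 0.6317  0.2075]
 [ 0.5718 -0.0539]
 [ 0.4511 -0.0279]
 [ 0.5099  0.2383]] [0.5411 0.091 ] [0.2682 0.1235 0.2726]
tray y dir 77.315089459812
handle [[ 0.5476 -0.2858]]
bar [[ 0.6102 -0.2714]
 [ 0.4846 -0.3116]]
others [[ 0.3952 -0.1347]] [[ 0.7687  0.0762]
 [ 0.7682 -0.0669]]
```

```bash
python3 - <<'E'
from h import *
import pickle
out={}
for n,p,y in(("tray",(.541,.091,.26),77.3),("stand",(.548,-.289,.28),107.7)):
    ctrl.goto(np.array(p),R(y)); T=wristT(); im=ctrl.read_camera("wrist")
    out[n]=T; cv2.imwrite(f"pics/w_{n}.png",cv2.resize(im,None,fx=1.5,fy=1.5,interpolation=cv2.INTER_CUBIC)); print(ctrl.current_t())
pickle.dump(out,open("T.pkl","wb"))
E
```

```text
2.225
3.6917
```

View pics/w_tray.png

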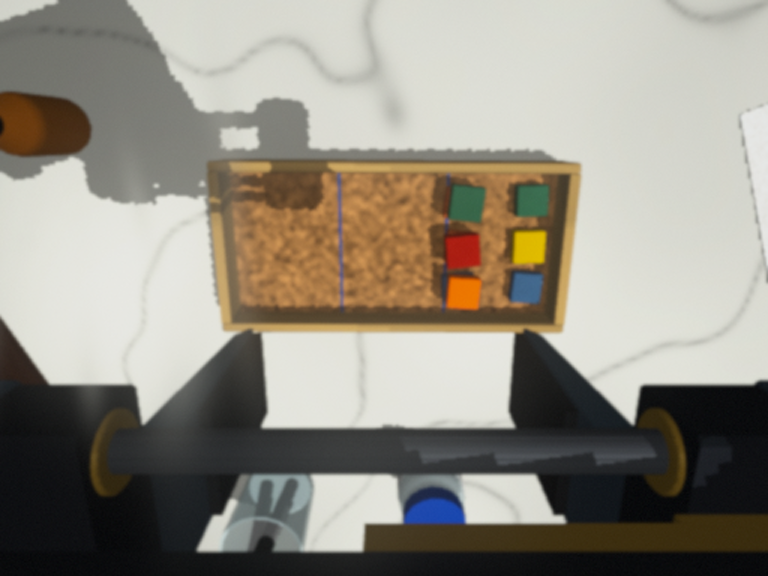

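View pics/w_stand.png

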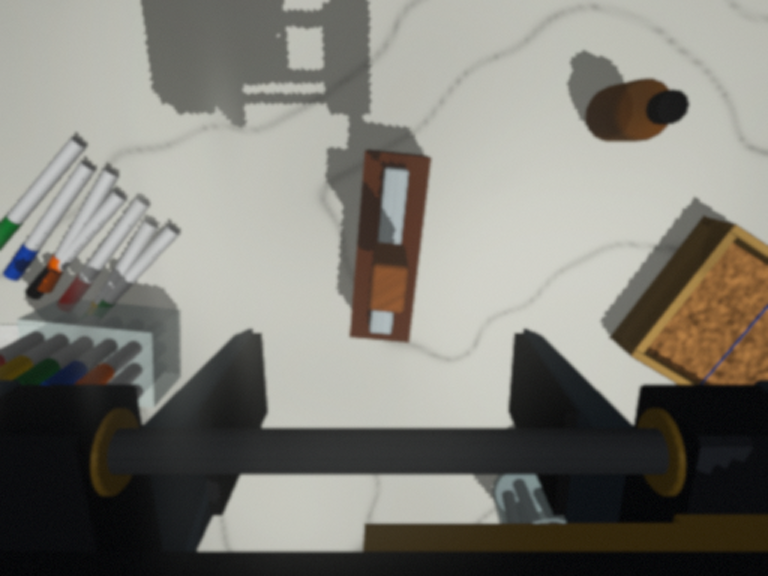

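The tray view shows the outer tray top at about (207,163), (580,163), (562,329), (225,329), with the heap at right and a clear gap between rows near column 498. The stand view shows the stand top at (366,150), (431,157), (408,341), (350,337), the bar at (384,166), (409,168), (392,334), (370,333), and the handle top at (374,263), (406,263), (405,312), (371,310).

```bash
python3 - <<'E'
from h import *
import pickle
T=pickle.load(open("T.pkl","rb"))
def f(n,px,z): return ray("wrist",np.array(px)/1.5-1/6,z,T[n])
def rect(c,name):
    d=c[0]+c[1]-c[2]-c[3]; e=c[1]+c[2]-c[0]-c[3]
    print(name,c.mean(0),"yaw(x-dir)",np.degrees(np.arctan2(d[1],d[0])),"sides",np.linalg.norm(d)/2,np.linalg.norm(e)/2,"y",np.degrees(np.arctan2(e[1],e[0])))
rect(f("tray",[(207,163),(580,163),(562,329),(225,329)],.044),"tray")
rect(f("stand",[(366,150),(431,157),(408,341),(350,337)],.06),"stand")
rect(f("stand",[(384,166),(409,168),(392,334),(370,333)],.072),"bar")
rect(f("stand",[(374,263),(406,263),(405,312),(371,310)],.164),"handle")
w=np.mean(f("tray",[(340,240)],.02),0); print("far line",w)
print("gap",f("tray",[(498,245)],.03))
E
```

```text
tray [0.5423 0.0956] yaw(x-dir) 167.52104666615125 sides 0.13156375235816273 0.276078853447312 y 77.32485286909639
stand [ 0.5503 -0.2877] yaw(x-dir) -168.16695126939837 sides 0.1494575054889538 0.048527255002235946 y 102.61788014026516
bar [ 0.55   -0.2877] yaw(x-dir) -167.47750783888014 sides 0.13041360851848374 0.017968739654952427 y 104.07593852150409
handle [ 0.5494 -0.2877] yaw(x-dir) -164.5270725397624 sides 0.029561745287239236 0.019513084375978415 y 105.84465421376586
far line [0.5295 0.0536]
gap [[0.5597 0.1781]]
```

```bash
cat >> h.py <<'E'
S=np.array([.5498,-.2877]); SY=102.4
TC=np.array([.5423,.0956]); TY=77.4; ty=np.array([np.cos(np.radians(TY)),np.sin(np.radians(TY))])
def tp(y,z): return np.r_[TC+y*ty,z]   # TCP over tray-centre line
def st(s): print(s,"t%.2f"%ctrl.current_t(),np.array(ctrl.current_tool_pos()),"F",np.array(ctrl.current_contact_force()),"w%.3f"%ctrl.current_grip_width())
E
python3 - <<'E'
from h import *
ctrl.goto(np.r_[S,.17],R(SY)); ctrl.move_l(np.r_[S,.111],.12); st("at")
ctrl.command_gripper(0.0); st("grip"); print(ctrl.current_grasp_force())
ctrl.move_l(np.r_[S,.185],.1); ctrl.sleep(.2); st("lift")
ctrl.goto(tp(.084,.185),R(TY)); ctrl.sleep(.3); st("over")
cv2.imwrite("pics/s1.png",cv2.resize(ctrl.read_camera("scene"),(800,600))[150:560,200:700])
E
```

```text
at t4.85 [ 0.5505 -0.2881  0.1122] F [0.6595 0.1989 0.3227] w0.996
grip t5.91 [ 0.5498 -0.2877  0.111 ] F [ 0.5402 -0.8408  0.0081] w0.245
29.998934268951416
lift t7.00 [ 0.5495 -0.2875  0.1843] F [ 0.721   0.0348 -2.9108] w0.244
over t9.00 [0.5608 0.1772 0.185 ] F [ 0.3563  0.3264 -2.7152] w0.238
```

View pics/s1.png

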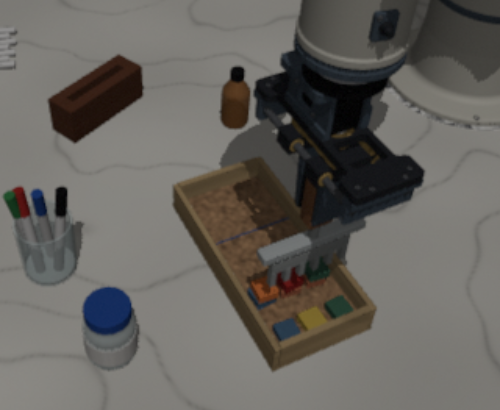

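The scene view shows the rake held upright over the gap at about (290,250), above the tray. Next I lower it and feel for the bed.

```bash
python3 - <<'E'
from h import *
print(ctrl.move_l(tp(.084,.140),.1,contact_N=8)); ctrl.sleep(.3)
def fz(n=5):
    v=[]
    for _ in range(n): v.append(ctrl.current_contact_force()[2]); ctrl.sleep(.02)
    return np.mean(v)
b=fz(); st("base"); print(b)
c=ctrl.move_l(tp(.084,.100),.012,contact_N=3); ctrl.sleep(.1)
st(c); print("dF",fz()-b, ctrl.current_wrist_torque())
E
```

```text
False
base t10.03 [0.5608 0.1776 0.1403] F [ 0.1657 -0.2825 -2.7263] w0.238
-2.616767268413759
True t12.15 [0.5606 0.1776 0.1141] F [0.6424 0.5063 5.6989] w0.238
dF 7.8128725540389805 [ 0.1011 -0.4016 -0.0331]
```

```bash
cat >> h.py <<'E'
B=-2.617
def fz(n=5):
    v=[]
    for _ in range(n): v.append(ctrl.current_contact_force()[2]); ctrl.sleep(.015)
    return np.mean(v)-B
def rake(y0,y1,z,step=.01,vel=.06,want=6.5):
    n=max(1,int(round(abs(y1-y0)/step))); log=[]
    for y in np.linspace(y0,y1,n+1)[1:]:
        ctrl.move_l(tp(y,z),vel); F=fz(3); log.append((y*1e3,z*1e3,F))
        if F>11: ctrl.move_l(tp(y,z+.001),.05); print("HIGH")
        z+=np.clip((F-want)/6e3*.6,-.0004,.0006)
    print(np.round(np.array(log),2)); return z
E
python3 - <<'E'
from h import *
z=np.mean([ctrl.current_tool_pos()[2] for _ in range(20)]); print(z)
ctrl.move_l(tp(.084,z+.0002),.02); F=fz(); print(F)
z=z+.0002+np.clip((F-6.5)/6e3,-.0003,.0006)
ctrl.move_l(tp(.084,z),.02); print(z,fz())
z=rake(.084,.028,z); st(z)
cv2.imwrite("pics/s2.png",cv2.resize(ctrl.read_camera("scene"),(800,600))[250:560,350:650])
E
```

```text
0.11410167974830727
6.4212371660532686
0.11428855260931615 6.038291700049193
[[ 74.67 114.29   6.64]
 [ 65.33 114.3    6.45]
 [ 56.   114.3    6.44]
 [ 46.67 114.29   6.39]
 [ 37.33 114.28   6.65]
 [ 28.   114.29   5.79]]
0.11422382453823339 t15.05 [0.5483 0.1227 0.1143] F [ 1.1809 -2.198   3.5305] w0.243
```

View pics/s2.png

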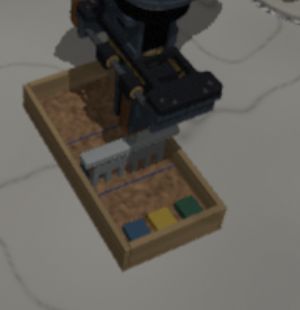

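The scene view shows the rake near mid-tray at about (125,160), with the pieces ahead of it and the end row untouched at (135 to 187, 205 to 230). The press held at about 6.4 N. Next I push the top layer off with raised tines.

```bash
python3 - <<'E'
from h import *
zc=.1151
ctrl.move_l(tp(.034,.1143),.06); ctrl.move_l(tp(.034,zc+.0168),.1)
print(ctrl.move_l(tp(-.012,zc+.0168),.05,contact_N=9)); st("pushed"); print(fz())
ctrl.move_l(tp(-.012,.175),.12); ctrl.move_l(tp(.07,.175),.2); st("up")
T=wristT(); cv2.imwrite("pics/w3.png",ctrl.read_camera("wrist"))
cv2.imwrite("pics/s3.png",ctrl.read_camera("scene")[150:370,220:400]);cv2.imwrite("pics/t3.png",ctrl.read_camera("top")[130:280,100:300])
a=cv2.resize(cv2.imread("pics/s3.png"),(400,490));b=cv2.resize(cv2.imread("pics/t3.png"),(400,300));b=cv2.copyMakeBorder(b,0,190,0,0,0)
cv2.imwrite("pics/c3.png",np.hstack([a,b]))
E
```

```text
False
pushed t16.74 [0.5397 0.0841 0.1319] F [-0.4307  0.372  -2.5791] w0.239
-0.21970086127089639
up t17.89 [0.557  0.1642 0.174 ] F [-0.996  -0.2973 -2.3887] w0.241
```

View pics/c3.png

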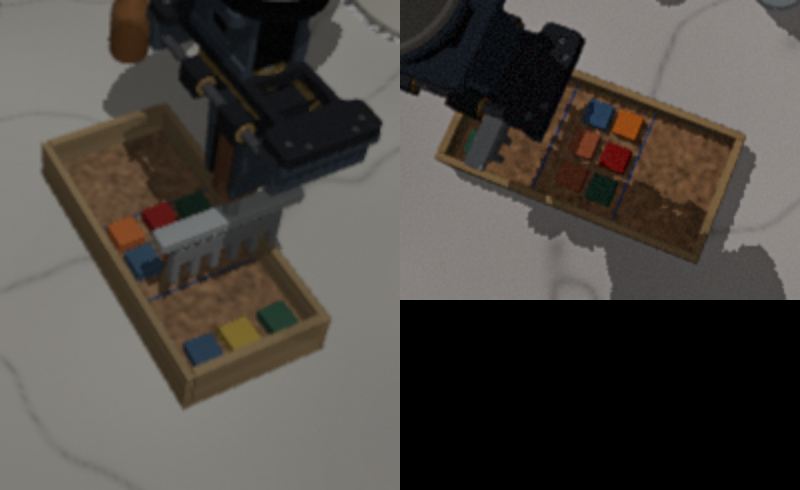

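Both views show all nine pieces flat: the end row, then blue and two terracotta, then orange, red and green just short of the far line. Next I rake the front two rows onward.

```bash
python3 - <<'E'
from h import *
ctrl.move_l(tp(.044,.175),.2); ctrl.move_l(tp(.044,.122),.12); ctrl.sleep(.1)
print(ctrl.move_l(tp(.044,.1146),.02,contact_N=6)); print(fz())
z=rake(.044,-.012,.1144); st(z)
ctrl.move_l(tp(-.006,z),.06); ctrl.move_l(tp(-.006,.18),.12); ctrl.move_l(tp(.09,.18),.25); st("up")
a=cv2.resize(ctrl.read_camera("scene")[150:370,220:400],(400,490));b=cv2.resize(ctrl.read_camera("top")[130:280,100:300],(400,300));b=cv2.copyMakeBorder(b,0,190,0,0,0)
cv2.imwrite("pics/c4.png",np.hstack([a,b]))
E
```

```text
False
3.858216990315252
[[ 34.67 114.4    4.49]
 [ 25.33 114.2    5.55]
 [ 16.   114.1    7.09]
 [  6.67 114.16   7.17]
 [ -2.67 114.23   6.7 ]
 [-12.   114.25   6.53]]
0.11425241388659933 t21.77 [0.5396 0.0837 0.1142] F [ 0.2292 -1.8051  3.0071] w0.239
up t23.25 [0.5614 0.184  0.1789] F [ 0.2505 -0.5413 -2.6938] w0.244
```

View pics/c4.png

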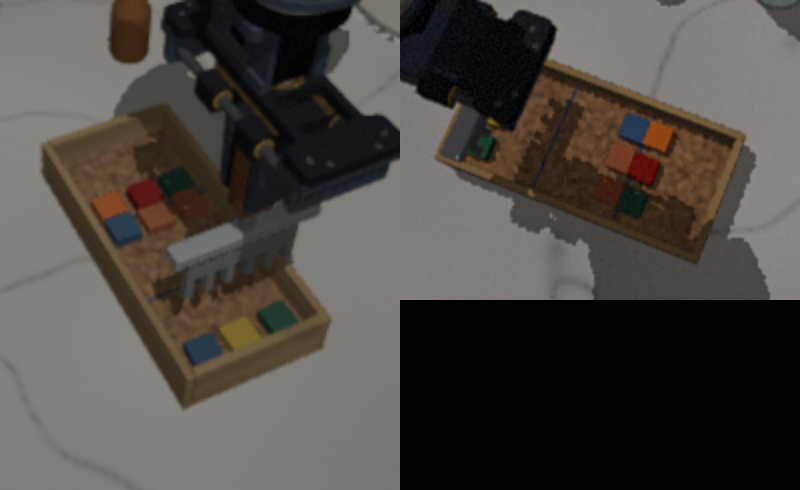

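The front row is now (660,136), (643,169), (632,201) and the back row (635,127), (620,157), (608,188), all flat. I check these against the thirds.

```bash
python3 - <<'E'
from h import *
px=np.array([(660,136),(643,169),(632,201),(635,127),(620,157),(608,188)],float)-(400,0)
p=ray("top",px/2+(100,130),.031); print((p-TC)@ty*1e3)
print("line",(ray("top",(np.array([[215,215],[172,105]])/2+(100,130)),.018)-TC)@ty*1e3)
E
```

```text
[-61.1328 -57.7684 -59.6406 -34.0529 -31.6455 -32.451 ]
line [-47.3422  37.8771]
```

```bash
python3 - <<'E'
from h import *
ctrl.goto(np.r_[S,.185],R(SY)); ctrl.sleep(.3); st("over")
c=ctrl.move_l(np.r_[S,.116],.05,contact_N=6); st(c)
if not c:
    c=ctrl.move_l(np.r_[S,.1095],.01,contact_N=2.5); ctrl.sleep(.1); st(c)
    if np.mean([ctrl.current_tool_pos()[2] for _ in range(20)])<.1135:
        ctrl.command_gripper(1.0); st("open"); ctrl.move_l(np.r_[S,.2],.12); ctrl.sleep(.3); st("clear")
        ctrl.goto(np.r_[.40,-.05,.32],R(90)); 
a=cv2.resize(ctrl.read_camera("scene"),None,fx=1.5,fy=1.5)[100:500,150:550]
b=cv2.resize(ctrl.read_camera("top")[130:280,100:430],(400,182));b=cv2.copyMakeBorder(b,0,218,0,0,0)
cv2.imwrite("pics/c5.png",np.hstack([a,b]))
E
```

```text
over t25.38 [ 0.55   -0.2873  0.185 ] F [ 0.277   0.1599 -2.3409] w0.237
False t26.91 [ 0.55   -0.2878  0.1163] F [-0.0514 -0.8338 -2.1813] w0.238
True t27.53 [ 0.5498 -0.2877  0.1109] F [-0.6948  0.8477  7.0001] w0.238
open t28.66 [ 0.5494 -0.2874  0.1103] F [-0.5525 -0.4827 -0.0194] w1.004
clear t29.86 [ 0.5496 -0.2876  0.1995] F [0.0972 0.2696 0.2635] w0.999
```

View pics/c5.png

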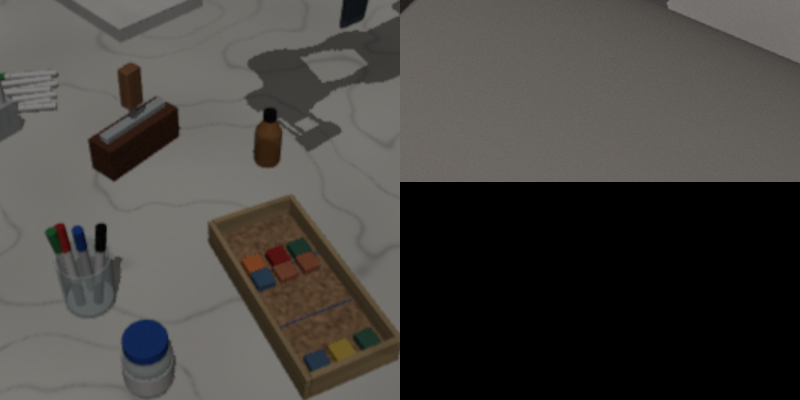

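The rake hangs upright in its stand at (130,110). All nine pieces lie flat, three in each third, and the cup, jar and bottle have not moved.

```bash
python3 -c "
from bench import ctrl
print(ctrl.sign_off(),ctrl.current_t())"
```

```text
the job is handed in; nothing more can be done
the job is handed in; nothing more can be done
```

The job is handed in at about 31 s: all nine pieces lie flat with three in each third, the rake hangs upright in its stand, let go, and the press stayed at about 4–8 N; the top layer was knocked off with the tines raised about 17 mm, not pressed on the bed.

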